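Ease the panel clamp by one notch

ROBOT

A 7-joint arm with a two-finger parallel gripper is mounted at the origin on the work surface. World frame = base frame: x ahead of the robot, y to its left, z up, the work surface at z = 0. Lengths are in m, angles in rad, forces in N, time in s.
With the tool pointing down it reaches from about 0.4 to 0.925 m from the base axis. Payload 5.6 kg.
Tool frame: the origin (TCP) lies at the very end of the fingers, on their centre line; the grasp point (between the pads) lies 19 mm behind it; y points along the fingers, x is the direction in which the jaws open and shut, and the axes are right-handed (so a half turn about y gives the same grasp; the last joint's range is limited). The gripper opens to 85 mm and grips with 20 to 120 N. Pads are 22 mm wide; open, the fingers measure 114 mm over their backs; the gripper's body (76 mm by 85 mm) begins 54 mm behind the grasp point. The pads swing forward as they close: fully open they stand 13 mm farther back than shut.
Start: joints at [1.102, 0.468, -0.012, 1.603, 0.006, 1.071, -0.056], TCP at [0.268, -0.592, 0.231] pointing down, gripper open.
Joint ranges: [-2.53, 2.53], [-0.31, 2.02], [-1.57, 1.55], [0.28, 2.44], [-1.29, 4.43], [0.15, 1.84], [-2.92, 2.92]. Speed limits (rad/s): [2.57, 2.57, 3.14, 3.14, 3.14, 3.14, 3.14].

INTERFACE

Orientations are given as a rotation vector (axis times angle).
In Python, from cell import bot gives the robot as it stands. The module is installed in compiled form; this text tells all that it offers.
- The arm moves only by the shell command python3 -m inch 'ROWS' [FORCE]. ROWS is a JSON object of lists of equal length, an entry for each row: "twist": the turn, a rotation vector about the tool's x, y, z in degrees, a list of three; "offset": the shift along the tool's x, y, z in m, a list of three; "jaw": the closure in counts, from 0 (fully open) to 255 (shut). In form: {"twist": [[ax, ay, az], ...], "offset": [[tx, ty, tz], ...], "jaw": [jaw, ...]}. A call has 1 to 10 rows; each row shifts and turns the commanded pose from where the row before left it, along the tool's axes as they then stand; what a row does not reach is not made up. A row lasts 1/10 s, in which the tool goes at most 50 mm and 8.59 degrees, less where a joint would pass 70% of its speed; a pose out of reach is approached as far as the arm can. A call is refused whole if a number of a shift passes 0.05 or a number of a turn 8.59, either way. A call with a gripper value outside its range is refused whole. The fingers move at their own pace and stop on an object; FORCE is the grip in N (left out, the last holds). Time passes only in rows, so rows that do not move let the fingers close. It gives the time, the measured TCP pose, the force and the opening at its end, in the units of the state.
- bot.read_state(): the state, without advancing time (a new reading comes with each control period).
- bot.camera(name): name is "scene" or "top"; returns the picture (480x640x3 uint8, blue, green, red); there is no depth.
- bot.calibration(name): a dict with "camera_matrix" (3x3 intrinsics, pixels), "xyz" and "rotation" of the camera in the world. Camera axes: x right, y down, z forward; pixel columns grow to the right and rows downward; lengths in m; the calibration is good to about 2 mm. A picture is of the moment at which its call begins. calibration takes no time and is no camera call.
- bot.job_done(): hands the job in, once; it reports no verdict.
The state is a dict: "t": time; "joint_positions": joint angles; "joint_velocities": joint speeds; "tau": joint torques, N m; "eef_pos": TCP position; "orientation": TCP orientation; "ft_force": force on the tool from outside, world axes, zero at the start; "moment": the same for the moment, N m; "finger_gap": opening from 0.0 (shut) to 1.0 (fully open).
Only numpy, scipy, OpenCV 4.12 (cv2) and the standard library are available. Lean on these libraries where they do the work, as an engineer would, in place of code of your own. Each camera call takes 0.05 s, during which the arm holds its last target.

TASK

The ratchet clamp is holding the laptop panel too tightly. With a fingertip, lift the pawl clear of the toothed wheel by pushing its upright tab, push the top of the spoked handwheel away from the operator's side (backward) by exactly one notch, and then press the pawl fully down again into the new notch. Do not tighten the clamp, do not let it off by more than the one notch, leave the screwdriver, jar and bit box where they are, and finish clear of everything.

Things in the scene. Friction and masses are not known exactly. Their poses are not given: they have to be found in the camera images.
- clamp: Bench clamp, screwed down: aluminium base plate 330 x 400 x 12 mm, a laptop panel held on its +y half between black jaws. Origin on the bench right under the wheel's axle, in the toothed wheel's middle plane; x from the operator's (robot's) side to the far side, y along the axle towards the panel, z up. Panel, jaws and rack are lower than 80 mm. One notch backward opens the near jaw 10 mm.
- axle (a point): Centre of the steel toothed wheel, on the axle, 85 mm right above the clamp's origin; fixed. Wheel 14 mm thick (y -7 to 7), eight saw teeth, tip radius 45, root radius 33 mm. A grey side plate stands at y 14 to 24 mm, up to 150 mm above the bench.
- wheel (a joint): Angle (rad) of toothed wheel and handwheel, one part. Within 0.04 of 0 at the start; grows as its top goes to the clamp's +x (backward, opening). One notch = 0.785. Stays where left (friction 0.15 N m, 2 N at a rod's end). With the pawl down it cannot go beyond about +0.07. The pawl goes fully down from 0.25 below to 0.05 above an exact notch.
- hub (a point): Centre of the black spoked handwheel: on the axle, 85 mm above the bench, at y -65 mm of the clamp; fixed. Eight round rods, 10 mm thick, reach radially to 75 mm from here, 45 degrees apart. At wheel angle 0 two of them lean 22.5 degrees either side of straight up, to -x and to +x; after one notch each rod stands where its neighbour stood.
- spoke_tip (a point): Outer end of the rod that at the start leans 22.5 degrees from upright towards the operator (-x); turns with the wheel. Starts 29 mm to -x of the hub and 69 mm above it.
- pawl (a joint): Angle of the pawl in rad: 0 = fully down in a notch (start: 0 to 0.02), grows as its nose rises, upper stop at 0.85. From 0.25 on the nose is clear of the teeth. Stiff hinge (0.07 N m): it stays wherever it is left, and needs about 2 to 4 N at the tab.
- pawl_pivot (a point): Pawl's pivot, fixed to the clamp at x 72, y 0, height 142 mm; its axis runs along y. The pawl's arm is a straight dark steel bar, 14 mm wide in y, 12 mm high, from here 69 mm towards -x to the nose; its top is 148 mm above the bench while down. Press the arm down halfway between tab and nose.
- pawl_tab (a point): Top centre of the pawl's upright finger tab: 8 mm thick in x, 18 mm wide in y, standing 60 mm above the pivot (its top 202 mm above the bench while the pawl is down). Moves with the pawl: pushed towards the clamp's +x it tips away and the nose rises.
- pawl_nose (a point): Underside of the pawl's nose, 64 mm to -x of the pivot and 21 mm below it while down; moves with the pawl.
- screwdriver: Bystander, loose: small black-handled screwdriver 137 mm long, 18 mm thick, lying on the bench; origin under the junction of handle and shaft, x along the shaft.
- jar: Bystander, loose: white jar with a yellow lid, 44 mm across, 45 mm high; origin under its centre.
- bit_box: Bystander, loose: open grey box with compartments, 70 x 90 x 28 mm; origin under its centre.

How it is judged:
By the outcome, as a careful person would: the job done as asked, in the order asked, and still so for the second after the job is handed in, with the robot touching nothing.
It also fails if it takes over 54 s, if anything falls off the work surface, if the arm or the gripper's body presses on something with over 40 N, if the wrist force passes 120 N, or if a joint passes its speed limit or range.

## Working session

There is one attempt and no reset: what is moved stays moved. The work goes in short steps, Python scripts to look and compute and a shell command to move; the robot and the scene stay as the last step left them, time stands still between calls to the robot, and variables do not carry over. Pictures are saved under pics/ and viewed, and the job is handed in when it is done.

```bash
mkdir -p pics; python3 - <<'E'
from cell import bot
import cv2
for n in("scene","top"):
    cv2.imwrite(f"pics/{n}0.png",bot.camera(n)); c=bot.calibration(n); print(n,c)
s=bot.read_state()
for k in s: print(k,s[k])
E
```

```text
scene {'camera_matrix': array([[470.84185083,   0.        , 324.2400717 ],
       [  0.        , 470.84185083, 230.62236136],
       [  0.        ,   0.        ,   1.        ]]), 'xyz': array([ 1.21468016, -0.39742848,  0.66561689]), 'rotation': array([-1.94308158, -1.20571556,  0.60504357])}
top {'camera_matrix': array([[555.652157  ,   0.        , 320.3214937 ],
       [  0.        , 555.652157  , 239.92208786],
       [  0.        ,   0.        ,   1.        ]]), 'xyz': array([ 0.44590656, -0.11236615,  1.1300458 ]), 'rotation': array([-2.12214448,  2.18101272, -0.1375761 ])}
t 0.1
joint_positions [ 1.10202291  0.46826039 -0.01157132  1.6035045   0.00599448  1.07141211
 -0.05632039]
joint_velocities [ 1.12157238e-03 -2.83657896e-03  2.49704614e-05 -2.81281702e-03
  1.91835635e-04 -1.00825682e-04  1.06353260e-04]
tau [ 5.12109400e-04 -5.33524203e+01  2.08281807e-02 -2.51965803e+01
  1.13635382e-02  4.30643719e-03 -2.59064961e-06]
eef_pos [ 0.26818949 -0.59155808  0.2304634 ]
orientation [-1.38026604  0.89122916 -0.88898584]
ft_force [ 1.14875681 -0.57555924 -1.06626582]
moment [0.04691992 0.03730228 0.00076831]
finger_gap 1.0025175474534296
```

View pics/scene0.png

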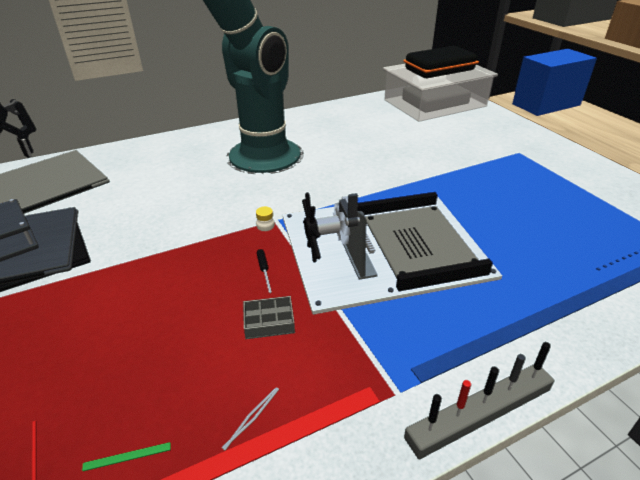

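View pics/top0.png

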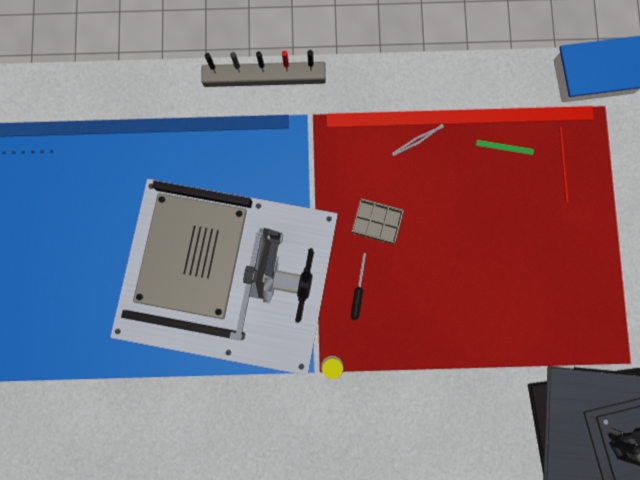

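```bash
python3 - <<'E'
import cv2
a=cv2.imread("pics/top0.png")[165:385,100:350]; cv2.imwrite("pics/top0z.png",cv2.resize(a,None,fx=2.7,fy=2.7,interpolation=cv2.INTER_CUBIC)[:600])
a=cv2.imread("pics/scene0.png")[180:320,270:510]; cv2.imwrite("pics/scene0z.png",cv2.resize(a,None,fx=3.3,fy=3.3,interpolation=cv2.INTER_CUBIC))
E
```

```text
(no output)
```

View pics/top0z.png

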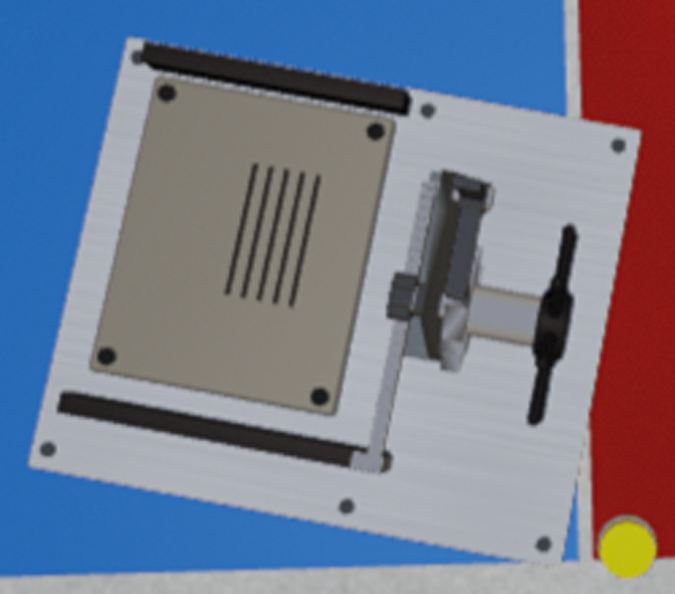

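View pics/scene0z.png

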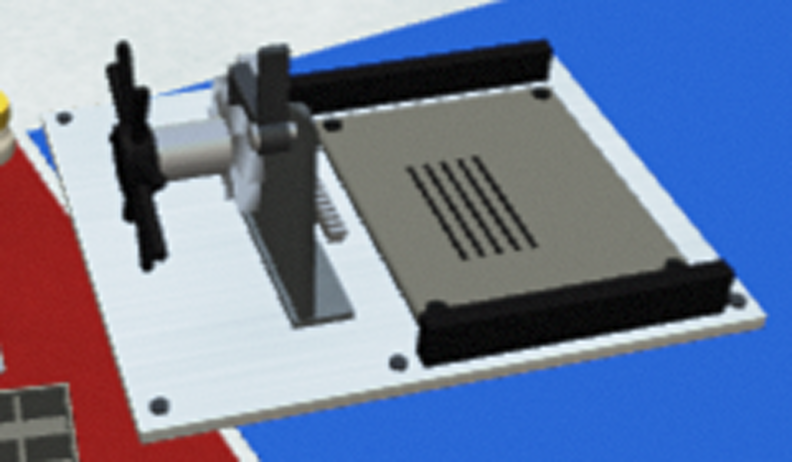

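```bash
cat > h.py <<'E'
import numpy as np
from scipy.spatial.transform import Rotation as R
from cell import bot
def cam(n):
    c=bot.calibration(n); return c["camera_matrix"],np.array(c["xyz"]),R.from_rotvec(c["rotation"]).as_matrix()
def ray(n,uv):
    K,t,M=cam(n); d=M@np.linalg.solve(K,[*uv,1]); return t,d/np.linalg.norm(d)
def onz(n,uv,z):
    t,d=ray(n,uv); return t+d*(z-t[2])/d[2]
def tri(a,b):
    A=0;B=0
    for t,d in (ray("top",a),ray("scene",b)):
        P=np.eye(3)-np.outer(d,d); A=A+P;B=B+P@t
    return np.linalg.solve(A,B)
def proj(n,p):
    K,t,M=cam(n); q=K@(M.T@(np.asarray(p)-t)); return q[:2]/q[2]
E
python3 - <<'E'
from h import *
zt=lambda u,v:(100+u/2.7-.3,165+v/2.7-.3)
zs=lambda u,v:(270+u/3.3-.3,180+v/3.3-.3)
T=[onz("top",zt(*p),.012) for p in[(127,38),(641,130),(562,565),(29,466)]]
for p in T: print(p.round(4))
for i in range(4):
    d=T[(i+1)%4]-T[i]; print(np.hypot(*d[:2]).round(4),np.degrees(np.arctan2(d[1],d[0])).round(2))
print("centre",np.mean(T,0))
S=[onz("scene",zs(*p),.012) for p in[(142,432),(765,318)]]
print(S)
a=onz("top",zt(571,230),.114);b=onz("top",zt(535,420),.114);print("rod",a,b,(a+b)/2,a-b)
E
```

```text
[0.7308 0.2443 0.012 ]
[ 0.6484 -0.1461  0.012 ]
[ 0.3284 -0.0786  0.012 ]
[0.41  0.312 0.012]
0.3989 -101.91
0.327 168.09
0.399 78.2
0.3278 -11.93
centre [0.52942096 0.08290872 0.012     ]
[array([ 0.65031486, -0.1451626 ,  0.012     ]), array([0.73533536, 0.24080046, 0.012     ])]
rod [ 0.5621349  -0.09316664  0.114     ] [ 0.43464675 -0.06585074  0.114     ] [ 0.49839083 -0.07950869  0.114     ] [ 0.12748815 -0.0273159   0.        ]
```

```bash
cat >> h.py <<'E'
YAW=np.radians(-11.9); O=np.array([0.5118,-0.0159,0.])
def W(x,y,z): # clamp mm -> world
    c,s=np.cos(YAW),np.sin(YAW); return O+np.array([c*x-s*y,s*x+c*y,z])/1000
def C(p):
    c,s=np.cos(YAW),np.sin(YAW); d=(np.asarray(p)-O)*1000; return np.array([c*d[0]+s*d[1],-s*d[0]+c*d[1],d[2]])
E
cat > ov.py <<'E'
import cv2,sys
from h import *
def ov(tag,w=0.,pw=0.,fresh=True):
    P=[]
    for k in range(8):
        a=np.radians(-22.5+45*k)+w; P.append((75*np.sin(a),-65,85+75*np.cos(a)))
    P+=[(0,-65,85)]
    def pp(x,z): # relative pivot rotate: nose(-x) up
        c,s=np.cos(pw),np.sin(pw); return 72+c*x+s*z, 142-s*x+c*z
    for x,z in((0,60),(0,0),(-64,-21),(-69,6)):
        a,b=pp(x,z)
        P+=[(a,0,b)] 
    x,z=pp(0,60); P+=[(x,-9,z),(x,9,z)]
    for n,(u0,v0,u1,v1,f) in {"top":(215,215,340,335,4.8),"scene":(280,180,420,285,5.5)}.items():
        im=bot.camera(n); cv2.imwrite(f"pics/{n}_{tag}.png",im)
        a=cv2.resize(im[v0:v1,u0:u1],None,fx=f,fy=f,interpolation=cv2.INTER_CUBIC)
        for i,p in enumerate(P):
            q=proj(n,W(*p)); q=((q-[u0,v0]+.5)*f).astype(int)
            cv2.circle(a,tuple(map(int,q)),3,(0,0,255) if i<8 else (0,255,0) ,1)
        cv2.imwrite(f"pics/{n}_{tag}_o.png",a)
if __name__=="__main__": ov(sys.argv[1],*map(float,sys.argv[2:4]))
E
python3 ov.py a
```

```text
(no output)
```

View pics/top_a_o.png

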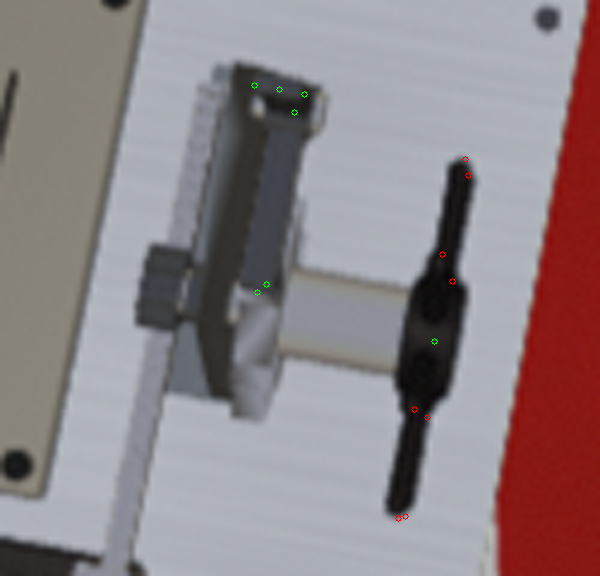

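View pics/scene_a_o.png

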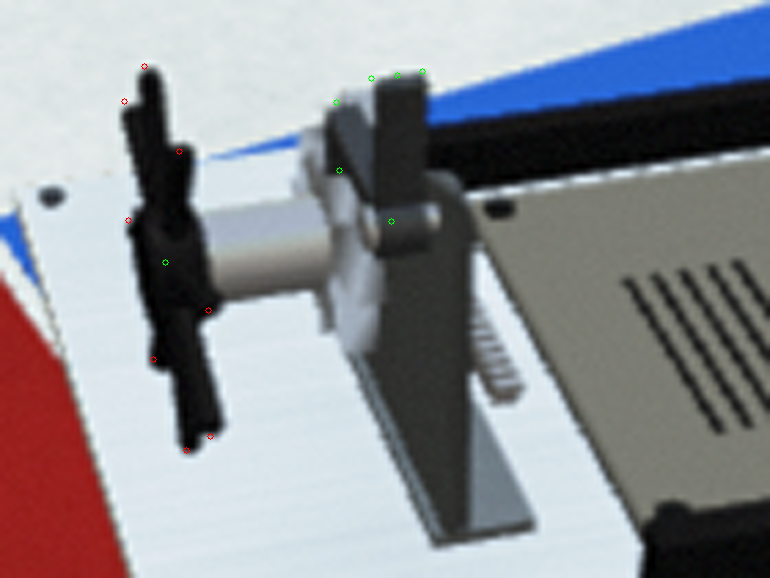

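```bash
sed -i 's/-0.0159,0/-0.0150,0/' h.py; cat >> h.py <<'E'
def tool():
    s=bot.read_state(); return s,np.array(s["eef_pos"]),R.from_rotvec(s["orientation"]).as_matrix()
def GOAL():
    # tool y down, tool x along +/- clamp y
    ey=W(0,1,0)-W(0,0,0); ey/=np.linalg.norm(ey); return ey
def to(x,y,z):
    s,p,M=tool(); d=W(x,y,z)-p; yd=np.array([0,0,-1.]); best=None
    for sg in(1,-1):
        X=sg*GOAL(); G=np.c_[X,yd,np.cross(X,yd)]
        tw=np.degrees(R.from_matrix(M.T@G).as_rotvec()); 
        if best is None or np.linalg.norm(tw)<np.linalg.norm(best[0]): best=(tw,G)
    print("t",s["t"],"clamp",C(p).round(1),"F",np.round(s["ft_force"],1),"gap",round(s["finger_gap"],3),"q",np.round(s["joint_positions"],2))
    print("twist left",best[0].round(2),"shift(now axes)",(M.T@d).round(4),"shift(goal axes)",(best[1].T@d).round(4))
E
python3 -c "
from h import *
print(tool()[2].round(3)); to(38,-3,260)"
```

```text
[[ 0.413 -0.001  0.911]
 [-0.911  0.001  0.413]
 [-0.001 -1.    -0.   ]]
t 0.2 clamp [-119.3 -614.5  230.7] F [ 0.4  1.3 -0.6] gap 1.002 q [ 1.1   0.47 -0.01  1.6   0.01  1.07 -0.06]
twist left [ 2.000e-02  3.629e+01 -6.000e-02] shift(now axes) [-0.3997 -0.0289  0.4888] shift(goal axes) [-0.6115 -0.0293  0.1573]
```

```bash
python3 -m inch '{"twist":[[0,7.26,0],[0,7.26,0],[0,7.26,0],[0,7.26,0],[0,7.26,0],[0,0,0],[0,0,0],[0,0,0],[0,0,0],[0,0,0]],"offset":[[0,-0.006,0],[0,-0.006,0],[0,-0.006,0],[0,-0.006,0],[0,-0.006,0],[-0.045,0,0.011],[-0.045,0,0.011],[-0.045,0,0.011],[-0.045,0,0.011],[-0.045,0,0.011]],"jaw":[255,255,255,255,255,255,255,255,255,255]}' 20; python3 -c "
from h import *
to(38,-3,260)"
```

```text
t: 1.2
eef_pos: [0.3692, -0.3813, 0.2613]
orientation: [-1.104, 1.361, -1.361]
ft_force: [1.3, -0.7, 0.3]
finger_gap: -0.002
t 1.2 clamp [ -64.  -387.8  261.3] F [ 1.3 -0.7  0.3] gap -0.002 q [ 0.72  0.23  0.02  1.86 -0.01  1.04 -1.03]
twist left [-0.   -0.01  0.  ] shift(now axes) [-0.3849  0.0012  0.102 ] shift(goal axes) [-0.3848  0.0013  0.102 ]
```

```bash
python3 -m inch '{"twist":[[0,0,0],[0,0,0],[0,0,0],[0,0,0],[0,0,0],[0,0,0],[0,0,0],[0,0,0],[0,0,0],[0,0,0]],"offset":[[-0.04,0,0.011],[-0.04,0,0.011],[-0.04,0,0.011],[-0.04,0,0.011],[-0.04,0,0.011],[-0.04,0,0.011],[-0.04,0,0.011],[-0.04,0,0.011],[-0.04,0,0.011],[-0.01,0,0]],"jaw":[255,255,255,255,255,255,255,255,255,255]}'; python3 -c "
from h import *
to(38,-3,182)"
```

```text
t: 2.2
eef_pos: [0.5434, -0.0361, 0.2612]
orientation: [-1.105, 1.356, -1.354]
ft_force: [-1.0, -0.0, 1.1]
finger_gap: 0.001
t 2.2 clamp [ 35.3 -14.2 261.2] F [-1.  -0.   1.1] gap 0.001 q [ 0.19  0.27 -0.22  1.82  0.07  1.05 -1.83]
twist left [-0.03  0.39 -0.15] shift(now axes) [-0.0109  0.0793  0.0027] shift(goal axes) [-0.0112  0.0792  0.0027]
```

```bash
python3 -m inch '{"twist":[[0,0,0],[0,0,0],[0,0,0],[0,0,0]],"offset":[[0,0,0],[0,0.03,0],[0,0.03,0],[0,0,0]],"jaw":[255,255,255,255]}'; python3 -c "
from h import *
to(38,-3,182)"; python3 ov.py b
```

```text
t: 2.6
eef_pos: [0.5385, -0.0438, 0.1977]
orientation: [-1.109, 1.368, -1.36]
ft_force: [0.7, -1.1, -0.1]
finger_gap: 0.006
t 2.6 clamp [ 32.  -22.7 197.7] F [ 0.7 -1.1 -0.1] gap 0.006 q [ 0.19  0.34 -0.21  1.89  0.09  0.93 -1.84]
twist left [ 0.45 -0.17  0.13] shift(now axes) [-0.0197  0.0156  0.006 ] shift(goal axes) [-0.0197  0.0157  0.006 ]
```

View pics/scene_b_o.png

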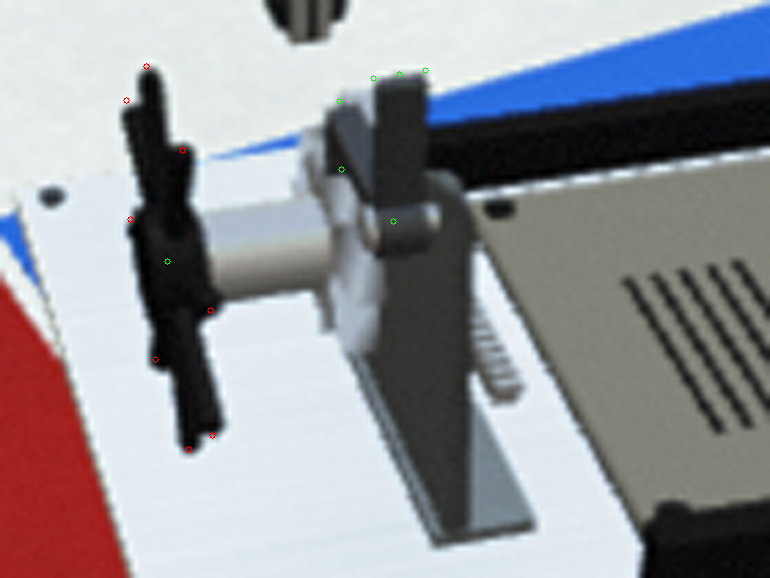

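View pics/top_b_o.png

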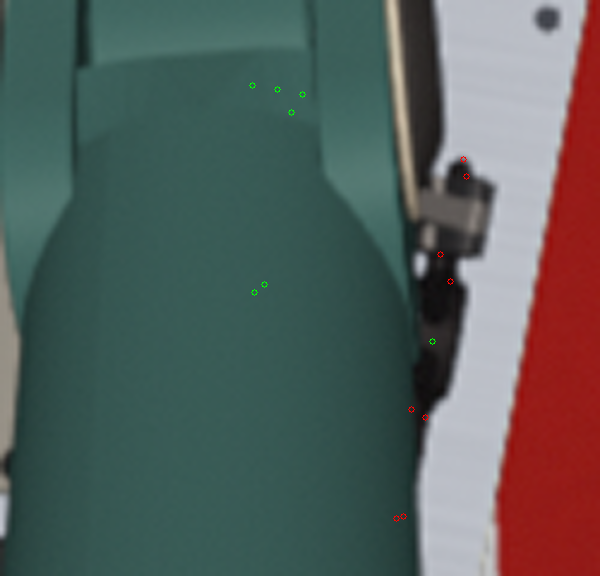

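```bash
python3 -c "
from h import *
for i in range(3): to(38,-3,182); s=tool()[0]; print(np.round(s['joint_velocities'],3),proj('scene',s['eef_pos'])); bot.camera('top')"
python3 -m inch '{"twist":[[0,0,0],[0,0,0]],"offset":[[0,0,0],[0,0,0]],"jaw":[255,255]}'; python3 -c "
from h import *
to(38,-3,182)"
```

```text
t 2.7 clamp [ 34.9 -21.4 201.5] F [1.2 1.1 0.5] gap 0.001 q [ 0.19  0.34 -0.21  1.88  0.09  0.93 -1.84]
twist left [ 0.04 -0.13  0.04] shift(now axes) [-0.0184  0.0195  0.0031] shift(goal axes) [-0.0184  0.0195  0.0031]
[-0.005 -0.023 -0.011 -0.03  -0.002 -0.003 -0.002] [335.45678676 184.56121334]
t 2.75 clamp [ 35.7 -20.9 202.5] F [0.3 0.1 0.1] gap -0.002 q [ 0.19  0.34 -0.21  1.88  0.09  0.93 -1.84]
twist left [-0.08 -0.11  0.01] shift(now axes) [-0.0179  0.0205  0.0023] shift(goal axes) [-0.0179  0.0205  0.0023]
[-0.005 -0.014 -0.008 -0.015  0.001 -0.005 -0.003] [335.81511931 184.3092481 ]
t 2.8 clamp [ 35.9 -20.5 202.9] F [0.8 0.4 0.3] gap 0.002 q [ 0.19  0.34 -0.21  1.88  0.09  0.93 -1.84]
twist left [-0.14 -0.08 -0.  ] shift(now axes) [-0.0175  0.0209  0.002 ] shift(goal axes) [-0.0175  0.0209  0.0021]
[-0.005 -0.005 -0.005 -0.003  0.001 -0.003 -0.001] [336.05726457 184.16884425]
t: 3.05
eef_pos: [0.5423, -0.0417, 0.2022]
orientation: [-1.102, 1.359, -1.361]
ft_force: [1.0, 0.1, 0.3]
finger_gap: -0.001
t 3.05 clamp [ 35.4 -19.8 202.2] F [1.  0.1 0.3] gap -0.001 q [ 0.19  0.34 -0.21  1.88  0.09  0.93 -1.84]
twist left [-0.09 -0.01 -0.01] shift(now axes) [-0.0168  0.0202  0.0026] shift(goal axes) [-0.0168  0.0202  0.0026]
```

```bash
python3 - <<'E'
import cv2
a=cv2.imread("pics/scene_b.png")[60:260,240:480]; cv2.imwrite("pics/scene_bz.png",cv2.resize(a,None,fx=3,fy=3,interpolation=cv2.INTER_CUBIC))
E
```

```text
(no output)
```

View pics/scene_bz.png

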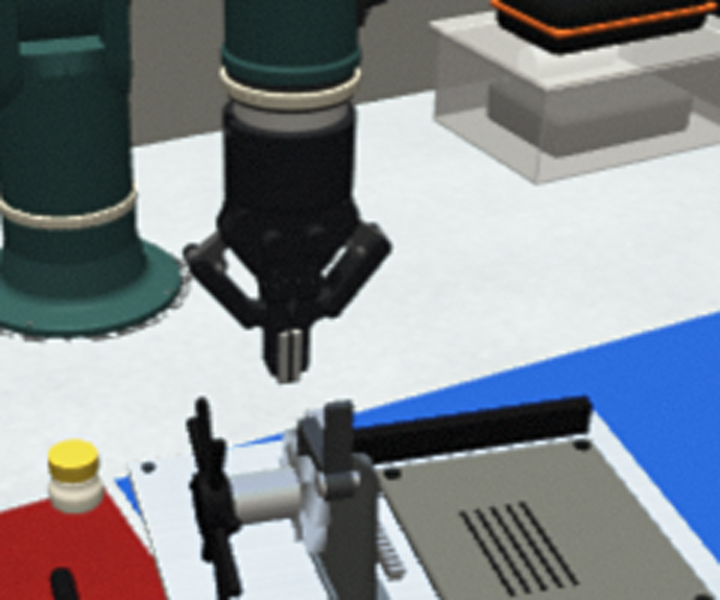

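```bash
python3 -m inch '{"twist":[[0,0,0],[0,0,0],[0,0,0],[0,0,0],[0,0,0]],"offset":[[-0.009,0,0],[-0.008,0.007,0],[0,0.008,0],[0,0.005,0.002],[0,0,0]],"jaw":[255,255,255,255,255]}'; python3 -c "
from h import *
to(46,-3,182)"
```

```text
t: 3.55
eef_pos: [0.5468, -0.0255, 0.1799]
orientation: [-1.106, 1.362, -1.36]
ft_force: [-0.4, 0.2, -0.1]
finger_gap: 0.001
t 3.55 clamp [ 36.4  -3.1 179.9] F [-0.4  0.2 -0.1] gap 0.001 q [ 0.16  0.37 -0.21  1.89  0.1   0.89 -1.88]
twist left [ 0.13 -0.01  0.04] shift(now axes) [-0.0001 -0.0021  0.0096] shift(goal axes) [-0.0001 -0.0021  0.0096]
```

```bash
python3 -m inch '{"twist":[[0,0,0],[0,0,0],[0,0,0],[0,0,0],[0,0,0],[0,0,0],[0,0,0],[0,0,0],[0,0,0],[0,0,0]],"offset":[[0,0,0.005],[0,0,0.005],[0,0,0.005],[0,0,0.005],[0,0,0.005],[0,0,0.005],[0,0,0.005],[0,0,0.004],[0,0,0.003],[0,0,0]],"jaw":[255,255,255,255,255,255,255,255,255,255]}'; python3 -c "
from h import *
to(78,-3,182)"; python3 ov.py c 0 0.5
```

```text
t: 4.55
eef_pos: [0.5889, -0.0341, 0.1811]
orientation: [-1.103, 1.36, -1.361]
ft_force: [0.1, -0.0, -0.2]
finger_gap: -0.002
t 4.55 clamp [ 79.4  -2.8 181.1] F [ 0.1 -0.  -0.2] gap -0.002 q [ 0.16  0.44 -0.2   1.79  0.11  0.93 -1.87]
twist left [-0.02 -0.01 -0.  ] shift(now axes) [ 0.0002 -0.0009 -0.0014] shift(goal axes) [ 0.0002 -0.0009 -0.0014]
```

View pics/scene_c_o.png

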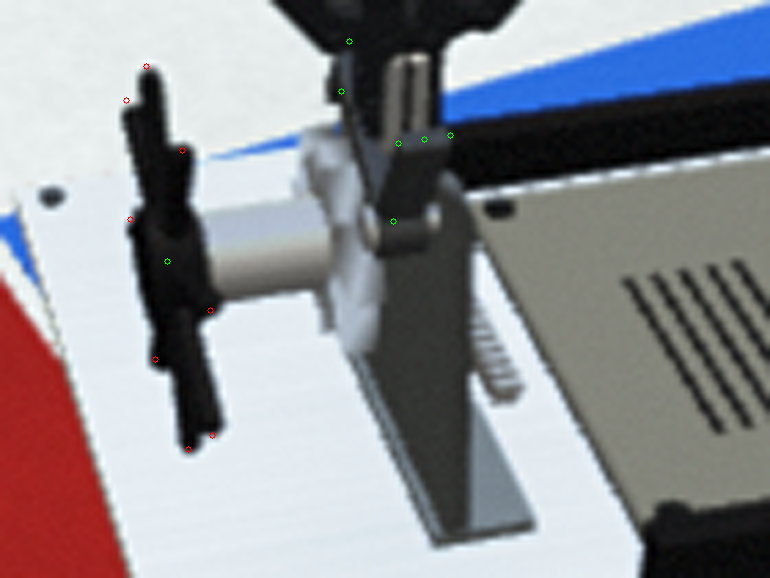

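```bash
python3 -m inch '{"twist":[[0,0,0],[0,0,0],[0,0,0],[0,0,0],[0,0,0],[0,0,0],[0,0,0],[0,0,0],[0,0,0],[0,0,0]],"offset":[[0,0,-0.003],[0,-0.015,0],[0,-0.02,0],[0,-0.015,0],[0.02,0,-0.02],[0.02,0,-0.03],[0.02,0,-0.03],[0.002,0,-0.03],[0,0,-0.013],[0,0,0]],"jaw":[255,255,255,255,255,255,255,255,255,255]}'; python3 -m inch '{"twist":[[0,0,0],[0,0,0]],"offset":[[0,0,0],[0,0,0]],"jaw":[255,255]}'; python3 -c "
from h import *
to(-48,-65,140)"; python3 ov.py d 0 0.5
```

```text
t: 5.65
eef_pos: [0.452, -0.0684, 0.2324]
orientation: [-1.103, 1.359, -1.362]
ft_force: [0.5, 0.3, -0.3]
finger_gap: -0.002
t: 5.85
eef_pos: [0.4539, -0.0685, 0.2316]
orientation: [-1.103, 1.359, -1.361]
ft_force: [-0.3, 0.9, 0.2]
finger_gap: -0.003
t 5.85 clamp [-45.6 -64.3 231.6] F [-0.3  0.9  0.2] gap -0.003 q [ 0.27  0.16 -0.22  2.04  0.04  0.95 -1.74]
twist left [-0.08  0.03 -0.02] shift(now axes) [ 0.0008  0.0916 -0.0025] shift(goal axes) [ 0.0007  0.0916 -0.0024]
```

View pics/scene_d_o.png

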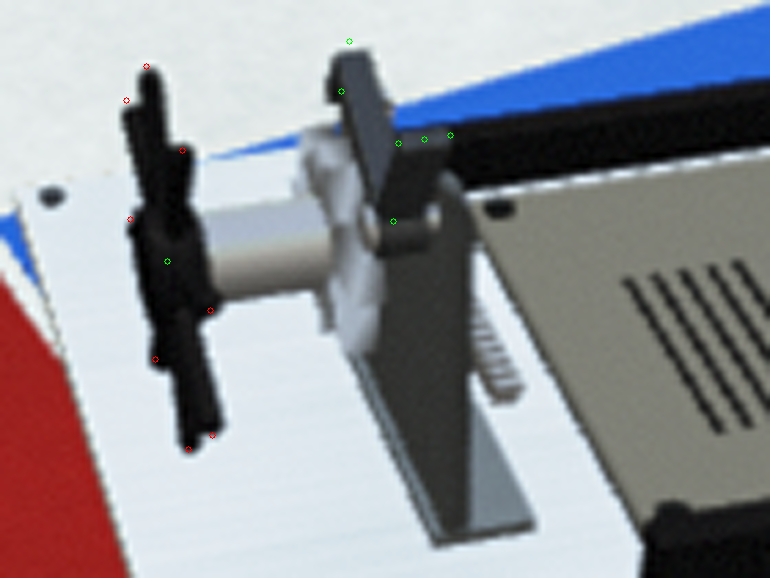

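View pics/top_d_o.png

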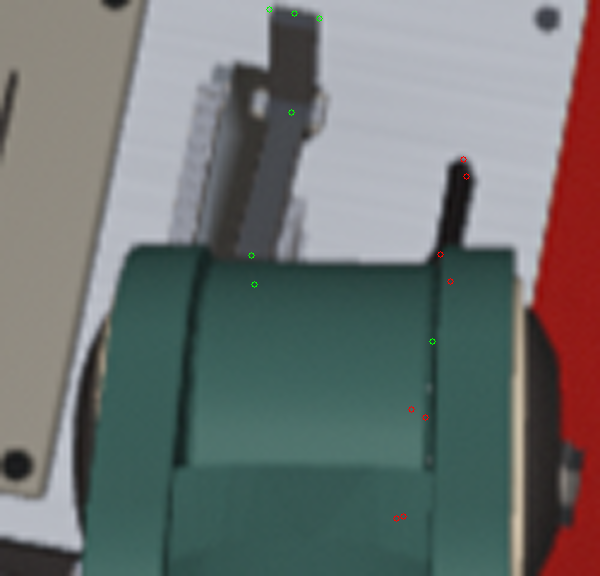

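```bash
python3 -m inch '{"twist":[[0,0,0],[0,0,0],[0,0,0],[0,0,0],[0,0,0],[0,0,0],[0,0,0]],"offset":[[0.001,0,-0.005],[0,0.02,0],[0,0.025,0],[0,0.025,0],[0,0.012,0],[0,0.008,0],[0,0,0]],"jaw":[255,255,255,255,255,255,255]}'; python3 -m inch '{"twist":[[0,0,0],[0,0,0]],"offset":[[0,0,0],[0,0,0]],"jaw":[255,255]}';python3 -c "
from h import *
to(1,-65,140)"; python3 ov.py e 0 0.5
```

```text
t: 6.65
eef_pos: [0.447, -0.0686, 0.1407]
orientation: [-1.105, 1.362, -1.36]
ft_force: [0.1, -0.1, 0.3]
finger_gap: -0.0
t: 6.85
eef_pos: [0.448, -0.0687, 0.1422]
orientation: [-1.102, 1.359, -1.362]
ft_force: [-0.4, 0.5, 0.2]
finger_gap: -0.001
t 6.85 clamp [-51.4 -65.7 142.2] F [-0.4  0.5  0.2] gap -0.001 q [ 0.26  0.28 -0.21  2.14  0.08  0.73 -1.78]
twist left [-0.1  -0.01 -0.  ] shift(now axes) [-0.0007  0.0023  0.0524] shift(goal axes) [-0.0007  0.0022  0.0524]
```

View pics/scene_e_o.png

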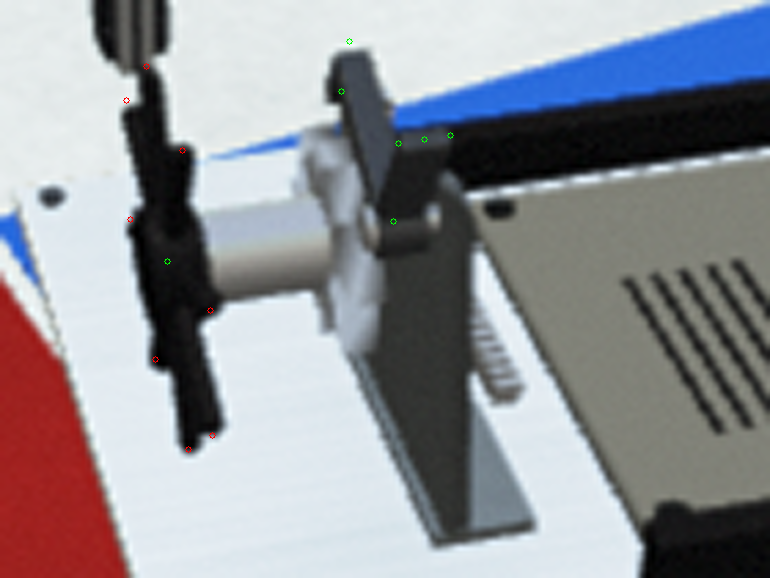

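```bash
python3 -m inch '{"twist":[[0,0,0],[0,0,0],[0,0,0],[0,0,0],[0,0,0],[0,0,0],[0,0,0],[0,0,0],[0,0,0],[0,0,0]],"offset":[[0,0,0.008],[0,0,0.006],[0,0,0.005],[0,0,0.005],[0,0,0.005],[0,0,0.005],[0,0,0.005],[0,0,0.004],[0,0,0.002],[0,0,0]],"jaw":[255,255,255,255,255,255,255,255,255,255]}'; python3 -c "
from h import *
to(1,-65,142)"; python3 ov.py f 0.6 0.5
```

```text
t: 7.95
eef_pos: [0.4919, -0.0781, 0.1413]
orientation: [-1.103, 1.36, -1.361]
ft_force: [-1.8, 0.1, 2.6]
finger_gap: -0.003
t 7.95 clamp [ -6.5 -65.9 141.3] F [-1.8  0.1  2.6] gap -0.003 q [ 0.25  0.35 -0.19  2.04  0.1   0.76 -1.78]
twist left [-0.05 -0.02 -0.  ] shift(now axes) [-0.0009 -0.0007  0.0075] shift(goal axes) [-0.0009 -0.0007  0.0075]
```

View pics/scene_f_o.png

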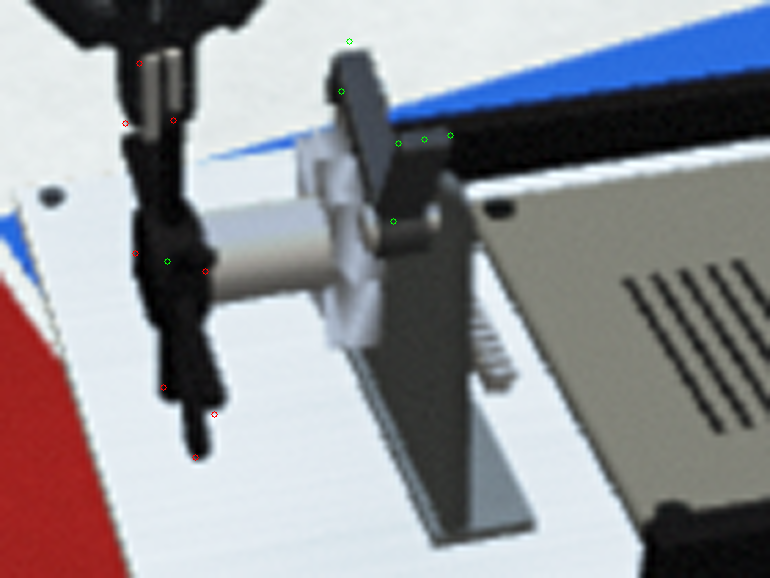

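View pics/top_f_o.png

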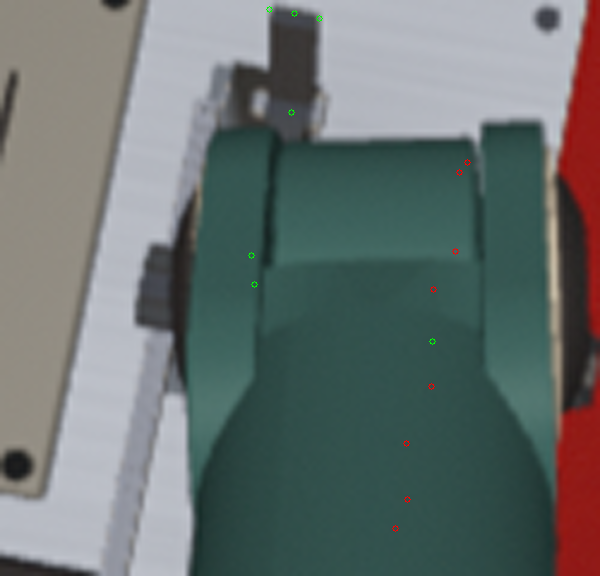

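```bash
cat > tip.py <<'E'
import cv2,sys
from h import *
tag=sys.argv[1]; off=np.array(eval(sys.argv[2])); ws=list(map(float,sys.argv[3:]))
u0,v0,u1,v1,f=298,185,328,270,7
im=cv2.imread(f"pics/scene_{tag}.png"); out=[]
for w in ws:
    a=cv2.resize(im[v0:v1,u0:u1],None,fx=f,fy=f,interpolation=cv2.INTER_CUBIC)
    for k in range(8):
        t=np.radians(-22.5+45*k)+w
        q0,q=[(proj("scene",W(r*np.sin(t),-65,85+r*np.cos(t)))+off-[u0,v0]+.5)*f for r in(0,75)]
        cv2.line(a,tuple(map(int,q0)),tuple(map(int,q)),(0,0,255),1)
    out.append(a)
cv2.imwrite(f"pics/tip_{tag}_{len(ws)}.png",np.hstack(out))
E
python3 tip.py a "(.7,0)" -.1 0 .1; python3 tip.py f "(.7,0)" .5 .6 .7
```

```text
(no output)
```

View pics/tip_a_3.png

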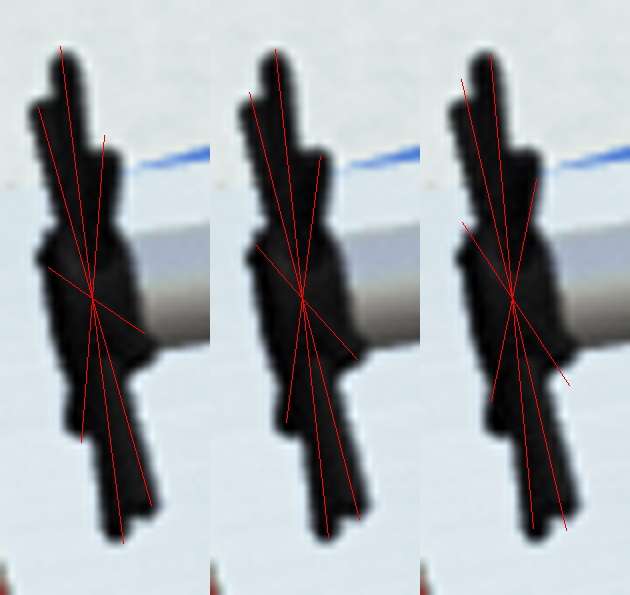

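View pics/tip_f_3.png

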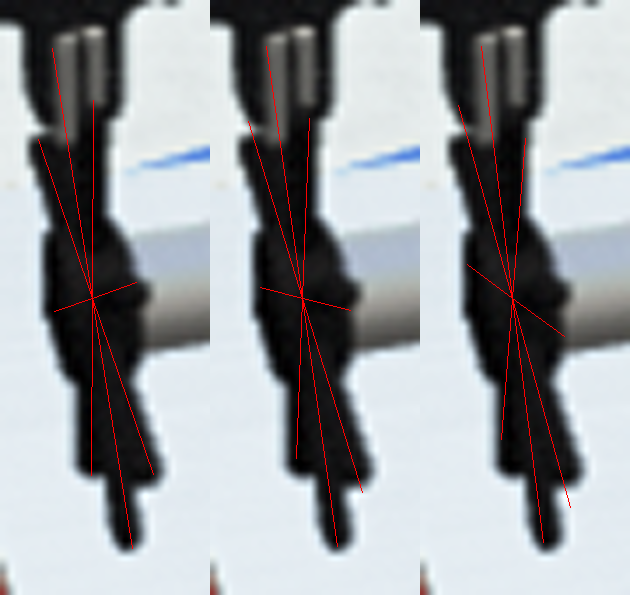

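```bash
python3 -m inch '{"twist":[[0,0,0],[0,0,0],[0,0,0],[0,0,0],[0,0,0],[0,0,0]],"offset":[[0,0,0.002],[0,0,0.003],[0,0,0.002],[0,0,0.0015],[0,0,0],[0,0,0]],"jaw":[255,255,255,255,255,255]}'; python3 -c "
from h import *
to(-25,-65,142)"; python3 ov.py g 0.7 0.5;  python3 tip.py g "(.7,0)" .6 .7 .8
```

```text
t: 8.65
eef_pos: [0.4995, -0.0798, 0.1411]
orientation: [-1.104, 1.361, -1.361]
ft_force: [-2.1, 1.0, -1.1]
finger_gap: 0.003
t 8.65 clamp [  1.3 -65.9 141.1] F [-2.1  1.  -1.1] gap 0.003 q [ 0.25  0.36 -0.19  2.02  0.1   0.77 -1.78]
twist left [ 0.02 -0.01  0.01] shift(now axes) [-0.0009 -0.0009 -0.0263] shift(goal axes) [-0.0009 -0.0009 -0.0263]
```

View pics/tip_g_3.png

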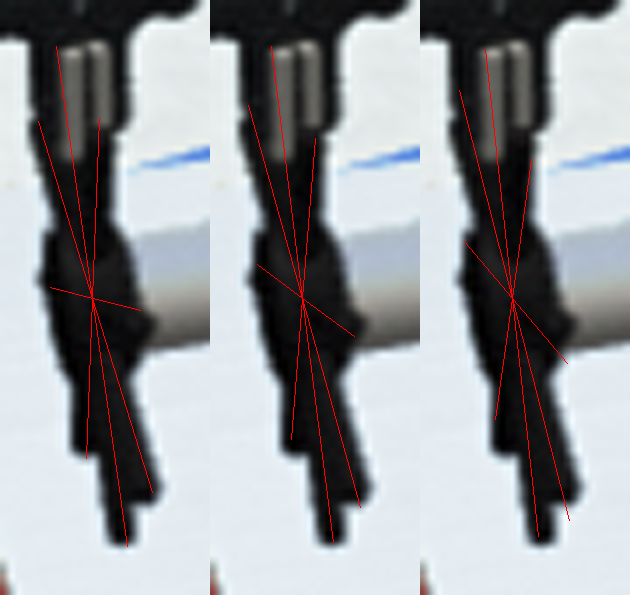

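```bash
python3 -m inch '{"twist":[[0,0,0],[0,0,0],[0,0,0],[0,0,0],[0,0,0],[0,0,0],[0,0,0],[0,0,0],[0,0,0],[0,0,0]],"offset":[[0,0,0.002],[0,0,0],[0,0,-0.002],[0,0,-0.003],[0,-0.01,-0.001],[0,-0.02,0],[0,-0.025,0],[0,-0.025,0],[0,-0.01,0],[0,0,0]],"jaw":[255,255,255,255,255,255,255,255,255,255]}'; python3 -m inch '{"twist":[[0,0,0],[0,0,0]],"offset":[[0,0,-0.02],[0,0,0]],"jaw":[255,255]}'; python3 -c "
from h import *
to(40,-6,200)"; python3 ov.py k 0.72 0.5;  python3 tip.py k "(.7,0)" .6 .7 .8
```

```text
t: 9.75
eef_pos: [0.4969, -0.079, 0.2332]
orientation: [-1.101, 1.357, -1.363]
ft_force: [0.6, 0.4, 0.5]
finger_gap: 0.0
t: 9.95
eef_pos: [0.4738, -0.0743, 0.23]
orientation: [-1.106, 1.363, -1.359]
ft_force: [0.7, -0.4, -0.4]
finger_gap: 0.003
t 9.95 clamp [-24.9 -65.9 230. ] F [ 0.7 -0.4 -0.4] gap 0.003 q [ 0.27  0.2  -0.21  2.    0.05  0.96 -1.74]
twist left [0.19 0.01 0.03] shift(now axes) [-0.0599  0.0298  0.0651] shift(goal axes) [-0.0599  0.03    0.0649]
```

View pics/tip_k_3.png

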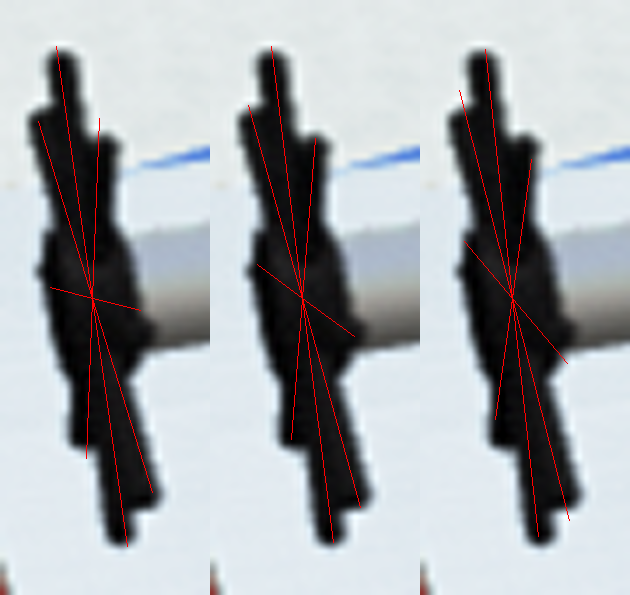

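View pics/scene_k_o.png

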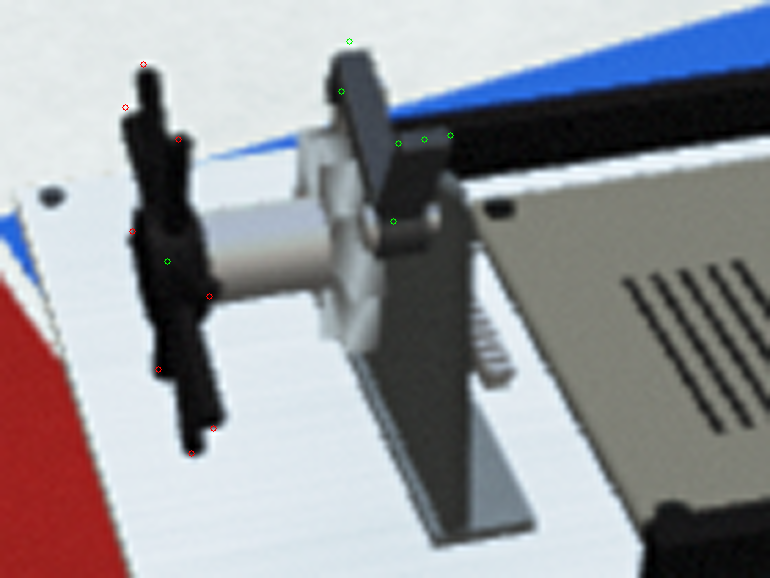

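```bash
python3 -m inch '{"twist":[[0,0,0],[0,0,0],[0,0,0],[0,0,0],[0,0,0],[0,0,0],[0,0,0]],"offset":[[-0.02,0,0.02],[-0.02,0,0.02],[-0.015,0,0.015],[-0.005,0,0.008],[0,0.01,0],[0,0.012,0],[0,0,0]],"jaw":[255,255,255,255,255,255,255]}'; python3 -m inch '{"twist":[[0,0,0],[0,0,0]],"offset":[[0,0,0],[0,0,0]],"jaw":[255,255]}'; python3 -c "
from h import *
to(40,-6,150)"
```

```text
t: 10.75
eef_pos: [0.5478, -0.03, 0.2066]
orientation: [-1.107, 1.365, -1.36]
ft_force: [-0.6, -0.8, 0.3]
finger_gap: 0.001
t: 10.95
eef_pos: [0.55, -0.0294, 0.2095]
orientation: [-1.103, 1.361, -1.361]
ft_force: [0.0, -0.4, 0.5]
finger_gap: -0.006
t 10.95 clamp [ 40.4  -6.3 209.5] F [ 0.  -0.4  0.5] gap -0.006 q [ 0.18  0.34 -0.23  1.86  0.09  0.95 -1.87]
twist left [-0.02 -0.05  0.01] shift(now axes) [-0.0003  0.0595 -0.0004] shift(goal axes) [-0.0003  0.0595 -0.0004]
```

Press down gradually.

```bash
python3 -m inch '{"twist":[[0,0,0],[0,0,0],[0,0,0],[0,0,0],[0,0,0],[0,0,0],[0,0,0],[0,0,0],[0,0,0],[0,0,0]],"offset":[[0,0.01,0],[0,0.01,0],[0,0.008,0],[0,0.006,0],[0,0.006,0],[0,0.006,0],[0,0.006,0],[0,0.005,0],[0,0.003,0],[0,0,0]],"jaw":[255,255,255,255,255,255,255,255,255,255]}'; python3 -c "
from h import *
to(40,-6,148)"; python3 ov.py m 0.72 0
```

```text
t: 11.95
eef_pos: [0.55, -0.029, 0.1487]
orientation: [-1.104, 1.361, -1.36]
ft_force: [-0.5, -0.6, -0.1]
finger_gap: 0.001
t 11.95 clamp [ 40.3  -5.8 148.7] F [-0.5 -0.6 -0.1] gap 0.001 q [ 0.17  0.42 -0.22  1.91  0.12  0.83 -1.89]
twist left [ 0.03 -0.    0.01] shift(now axes) [ 0.0002  0.0007 -0.0003] shift(goal axes) [ 0.0002  0.0007 -0.0003]
```

View pics/scene_m_o.png

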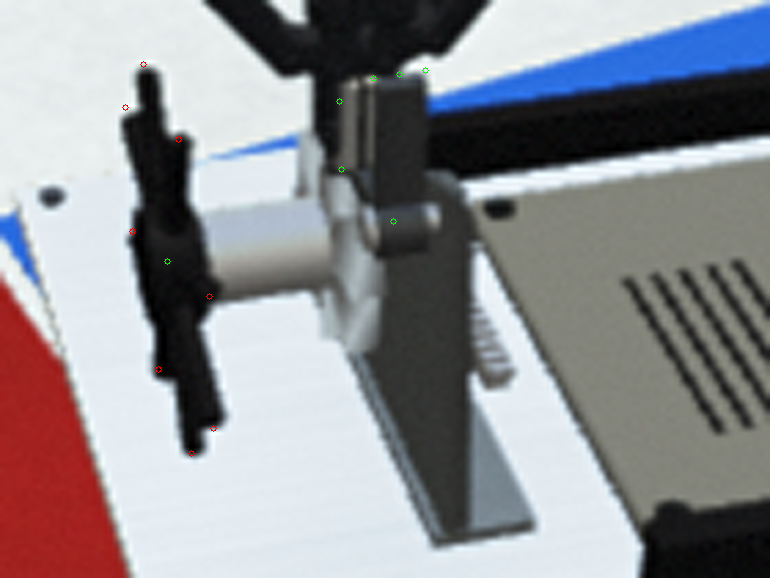

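```bash
for i in 1; do python3 -m inch '{"twist":[[0,0,0],[0,0,0],[0,0,0]],"offset":[[0,0.001,0],[0,0.001,0],[0,0,0]],"jaw":[255,255,255]}'; done
```

```text
t: 12.35
eef_pos: [0.5505, -0.0291, 0.148]
orientation: [-1.103, 1.36, -1.361]
ft_force: [-0.4, 0.2, 5.0]
finger_gap: -0.002
```

```bash
python3 -m inch '{"twist":[[0,0,0],[0,0,0],[0,0,0]],"offset":[[0,0.001,0],[0,0.001,0],[0,0,0]],"jaw":[255,255,255]}'; python3 -c "
from h import *
to(40,-6,148)"
```

```text
t: 12.65
eef_pos: [0.5506, -0.029, 0.1477]
orientation: [-1.103, 1.359, -1.362]
ft_force: [-7.0, 0.4, 17.3]
finger_gap: -0.001
t 12.65 clamp [ 40.9  -5.7 147.7] F [-7.   0.4 17.3] gap -0.001 q [ 0.17  0.42 -0.22  1.91  0.12  0.83 -1.89]
twist left [-0.08 -0.01  0.02] shift(now axes) [ 0.0003 -0.0003 -0.0009] shift(goal axes) [ 0.0003 -0.0003 -0.0009]
```

```bash
python3 -m inch '{"twist":[[0,0,0],[0,0,0],[0,0,0],[0,0,0],[0,0,0],[0,0,0],[0,0,0],[0,0,0],[0,0,0],[0,0,0]],"offset":[[0,-0.004,0],[0,-0.01,-0.002],[0,-0.02,0],[0,-0.03,0],[0,-0.03,0],[0.03,-0.01,-0.03],[0.045,0,-0.03],[0.045,0,-0.03],[0.045,0,-0.02],[0.02,0,0]],"jaw":[255,255,255,255,255,255,255,255,255,255]}'; python3 -m inch '{"twist":[[0,0,0],[0,0,0],[0,0,0],[0,0,0]],"offset":[[0,0,0],[0,0,0],[0,0,0],[0,0,0]],"jaw":[255,255,255,255]}'; python3 ov.py n 0.72 0;  python3 tip.py n "(.7,0)" .6 .7 .8
```

```text
t: 13.65
eef_pos: [0.4045, -0.1843, 0.2498]
orientation: [-1.102, 1.364, -1.365]
ft_force: [0.6, -0.0, 0.4]
finger_gap: 0.0
t: 14.05
eef_pos: [0.4088, -0.1799, 0.2492]
orientation: [-1.105, 1.359, -1.358]
ft_force: [-0.1, 0.0, 0.7]
finger_gap: 0.003
```

View pics/scene_n_o.png

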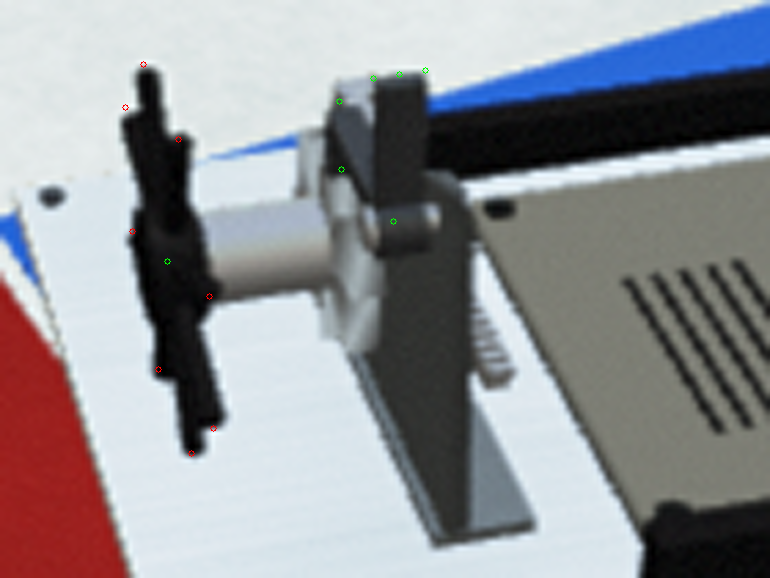

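View pics/tip_n_3.png

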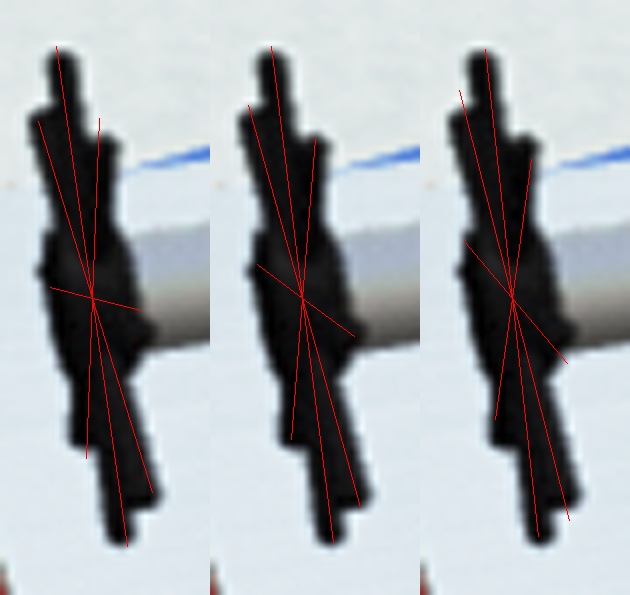

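View pics/top_n.png

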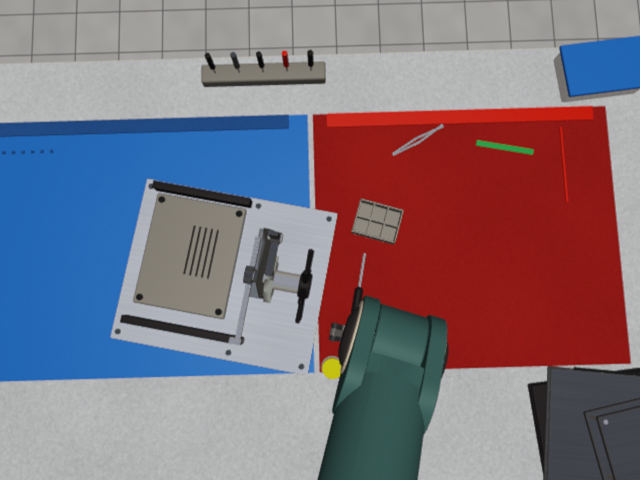

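```bash
python3 - <<'E'
import cv2,numpy as np
a=cv2.imread("pics/scene_a.png").astype(int);b=cv2.imread("pics/scene_n.png").astype(int);d=np.abs(a-b).max(2)
print("tab crop diff",d[190:222,347:362].max(), "pixels>40:",(d[190:222,347:362]>40).sum())
A=a[200,340:370].mean(1).round();B=b[200,340:370].mean(1).round();print(A,B)
print("tab col", a[188:204,353].mean(1).round(), b[188:204,353].mean(1).round())
for n,(x0,y0,x1,y1) in dict(jar=(250,200,277,235),sd=(250,245,280,295),box=(240,290,300,340)).items(): print(n,(d[y0:y1,x0:x1]>50).sum())
E
```

```text
tab crop diff 192 pixels>40: 20
[ 87.  78.  68.  68.  71.  90. 146. 156.  65.  31.  35.  30.  32.  34.
  33.  34.  35.  60. 102. 121. 123. 122. 122. 123. 121. 119. 120. 119.
 119. 120.] [ 79.  67.  70.  69.  72.  92. 146. 156.  50.  29.  35.  35.  33.  37.
  37.  36.  35.  51.  68.  63.  56.  51.  42.  43.  36.  33.  24.  24.
  22.  23.]
tab col [228. 229. 230. 231. 232. 171.  88.  66.  41.  33.  32.  33.  34.  35.
  35.  35.] [229. 231. 232. 234. 233. 148.  78.  62.  39.  34.  36.  33.  37.  36.
  37.  36.]
jar 0
sd 0
box 0
```

```bash
python3 -c "
from h import *
to(0,0,300); print(bot.job_done())"
```

```text
t 14.15 clamp [ -66.8 -183.   249.2] F [-0.3  0.6  0.1] gap -0.002 q [ 0.46  0.11 -0.12  2.05  0.02  0.99 -1.45]
twist left [ 0.02  0.11 -0.01] shift(now axes) [-0.1829 -0.0508  0.0672] shift(goal axes) [-0.183  -0.0508  0.0668]
the job is handed in; nothing more can be done
None
```

The clamp is let off by one notch, the pawl is pressed down into the new notch, and the job was handed in at 14.15 s.

With the closed fingertip I did this, in order:
1. **Pawl lifted:** I pushed the tab until the pawl stood at about 0.5 rad, well past the 0.25 where the nose is clear.
2. **Wheel turned:** I pushed the upper spoke backward to about 0.71–0.72 rad, read off the image. An exact notch is 0.785, so it sits about 0.07 short of that, inside the range where the pawl goes fully down.
3. **Pawl pressed down:** I pressed the arm to a hard stop with the fingertip at 147.7 mm and 17 N. Its top is listed as 148 mm when down. I then lifted off and backed away.

**Last checks:**
- In the scene picture the tab is back in its starting position to within a pixel. The pixels that did differ there, up to a strong difference, I put down to the jaw having moved behind it.
- The wheel reads the same before and after pressing.
- The jar, screwdriver and bit box show no change.
- The wrist force is about zero, and the arm stands clear about 18 cm to the side and 25 cm up.

No check failed. The pose model sat about 1 pixel (2 mm) off in the scene view, so the wheel angle is good to roughly ±0.03 rad.

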